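# Nest the channel offcuts in a lot tray

## Task

Pack the three aluminium channel offcuts compactly into the cardboard lot tray: lay the loose wide channel, legs up, alongside the wide one already in the tray, pushed against it side by side with their ends level. Then nest the narrow channel, legs down, over the joint between them, one of its legs down inside each wide channel and resting on its floor, ends level too. Lower it in rather than dropping it, and leave the other tools and oddments where they are.

Things in the scene. Friction and masses are not known exactly. Their poses are not given: they have to be found in the camera images.
- tray: Open shallow cardboard tray, fixed to the table, 212 x 212 mm outside, 200 x 200 mm inside, walls 18 mm high and 6 mm thick, floor 4 mm thick (its top 4 mm above the table). Origin: centre of its underside; x and y along its sides, z up.
- tray_channel: Wide aluminium U-channel lying legs up in the tray, near the tray's -y wall and 8 to 19 mm from it, loose, about 0.2 kg: 150 mm long (its x), 50 mm wide outside (its y), 30 mm high, web and both legs 5 mm thick (40 mm clear inside). Origin: centre of the underside of its web; z up. There is room for the other wide channel on its +y side. Slides under a light push.
- loose_channel: The loose wide U-channel, same size as the one in the tray, about 0.2 kg, lying legs up on the table to the left of the tray. Origin: centre of the underside of its web; x along its length, y across, z up.
- narrow_channel: Narrow aluminium U-channel lying legs down (flipped) on the table to the left of the tray, about 0.18 kg: 150 mm long (its x), 34 mm wide outside (its y), 32 mm high, 5 mm thick (24 mm clear between its legs). Origin: centre of its underside, level with the tips of its legs; z up, so its flat back is 32 mm above the origin. Nested, it stands on its leg tips 5 mm above the wide channels' undersides.
- hammer: Bystander: hammer lying on the table beyond the work. Origin: underside.
- screwdriver: Bystander: screwdriver lying on the table to the far left. Origin: underside.
- angle: Bystander: short dark steel angle offcut, 120 x 40 x 40 mm, on the left of the table. Origin: centre of its underside.
- jar: Bystander: closed jar, 60 mm across and 80 mm high, beyond the channels. Origin: centre of its underside.
Not all that is in view belongs to the job. What is shaped like the tray_channel but pink is not meant. What is shaped like the narrow_channel but pink is not meant.

How it is judged:
By the outcome, as a careful person would: the job done as asked, in the order asked, and still so for the second after the job is handed in, with the robot touching nothing.
It also fails if it takes over 67 s, if anything falls off the work surface, if the arm or the gripper's body presses on something with over 40 N, if the wrist force passes 120 N, or if a joint passes its speed limit or range.

## Robot

A 6-joint arm with a two-finger parallel gripper is mounted at the origin on the work surface. World frame = base frame: x ahead of the robot, y to its left, z up, the work surface at z = 0. Lengths are in m, angles in rad, forces in N, time in s.
With the tool pointing down it reaches from about 0.35 to 0.775 m from the base axis. Payload 7.3 kg.
Tool frame: the origin (TCP) lies at the very end of the fingers, on their centre line; the grasp point (between the pads) lies robot.pinch_z behind it (robot.pinch_z is the distance from the TCP to the grasp point, in m); y points along the fingers, z is the direction in which the jaws open and shut, and the axes are right-handed (so a half turn about y gives the same grasp; the last joint's range is limited). The gripper opens to 92 mm and grips with 3 to 60 N. Pads are 19 mm wide; open, the fingers measure 130 mm over their backs; the gripper's body (75 mm by 190 mm) begins 47 mm behind the grasp point.
Start: joints at [1.089, 0.342, 1.524, -0, 1.275, -0.146], TCP at [0.173, 0.496, 0.227] pointing down, gripper open.
Joint ranges: [-2.53, 2.53], [-0.77, 2.02], [0.04, 2.7], [-1, 4.14], [0.28, 2.66], [-3.11, 3.11]. Speed limits (rad/s): [2.57, 2.57, 3.14, 3.14, 3.14, 3.14].

## Interface

Orientations are given as [roll, pitch, yaw] about the fixed x, y, z axes, in that order (R = Rz(yaw) Ry(pitch) Rx(roll)).
In Python, from cell import status, viewer, robot gives the robot as it stands. The module is installed in compiled form; this text tells all that it offers.
- The arm moves only by the shell command python3 -m pendant 'ROWS' [FORCE]. ROWS is JSON, a list that holds one entry, the list of rows, each a list of 7 numbers: the shift along the tool's x, y, z in cm, then the turn, a rotation vector about the tool's x, y, z in rad, then the finger opening in cm, from 0 to 9.18. A call has 1 to 20 rows; each row is the pose to reach, as a shift and turn from the pose commanded when the call began, along the tool's axes at that moment; what a row does not reach only later rows make up. A row lasts 1/10 s, in which the tool goes at most 50 mm and 8.59 degrees, less where a joint would pass 70% of its speed; a pose out of reach is approached as far as the arm can. A call with a gripper value outside its range is refused whole. The fingers move at their own pace and stop on an object; FORCE is the grip in N (left out, the last holds). Time passes only in rows, so rows that repeat a pose let the fingers close. It gives the time, the measured TCP pose, the force and the opening at its end, in the units of the state.
- status.observe(): the state, without advancing time (a new reading comes with each control period).
- viewer.read_camera(name): name is "side" or "top"; returns a dict with "image" (384x512x3 uint8, red, green, blue), "range_z" (384x512 float32, m along the optical axis (not along the pixel's ray), 0 where there is no reading), "fx", "fy", "cx", "cy" (pixels), "camera_from_world" (4x4, takes a point from world to camera coordinates). Camera axes: x right, y up, looking along -z (the intrinsics and any distortion apply to the point x, -y, -z); pixel columns grow to the right and rows downward; lengths in m; the calibration is good to about 2 mm. A picture is of the moment at which its call begins.
- robot.hand_in(): hands the job in, once; it reports no verdict.
The state is a dict: "time": time; "qpos": joint angles; "qvel": joint speeds; "joint_efforts": joint torques, N m; "tool_pos": TCP position; "tool_rot": TCP orientation; "contact_force": force on the tool from outside, world axes, zero at the start; "torque": the same for the moment, N m; "opening": finger opening in m.
Only numpy, scipy, OpenCV 4.12 (cv2) and the standard library are available. Lean on these libraries where they do the work, as an engineer would, in place of code of your own. Each camera call takes 0.05 s, during which the arm holds its last target. There are 200 camera calls.

## Working session

There is one attempt and no reset: what is moved stays moved. The work goes in short steps, Python scripts to look and compute and a shell command to move; the robot and the scene stay as the last step left them, time stands still between calls to the robot, and variables do not carry over. Pictures are saved under pics/ and viewed, about 8 in all and at most 12, crops included, and the job is handed in when it is done.

```bash
mkdir -p pics; ls
cat > h.py <<'E'
import numpy as np, cv2
from cell import status, viewer, robot
def cam(n,f=None):
    c=viewer.read_camera(n)
    if f: cv2.imwrite('pics/'+f,c['image'][:,:,::-1])
    return c
def pts(c):
    h,w=c['range_z'].shape; u,v=np.meshgrid(np.arange(w),np.arange(h)); z=c['range_z']
    P=np.stack([(u-c['cx'])/c['fx']*z,-(v-c['cy'])/c['fy']*z,-z],-1)
    M=np.linalg.inv(c['camera_from_world']); return P@M[:3,:3].T+M[:3,3]
E
python3 - <<'E'
from h import *
s=status.observe(); print(s); print(robot.pinch_z)
a=cam('top');b=cam('side')
cv2.imwrite('pics/a.png',np.vstack([a['image']])[:,:,::-1]);cv2.imwrite('pics/b.png',b['image'][:,:,::-1])
for c in (a,b): print({k:c[k] for k in c if k not in('image','range_z')}, np.linalg.inv(c['camera_from_world'])[:3,3])
E
```

```text
pics
{'time': 0.0, 'qpos': array([ 1.08898489e+00,  3.42748141e-01,  1.52500048e+00, -3.82287966e-05,
        1.27540449e+00, -1.46006885e-01]), 'qvel': array([-0.00049903,  0.000695  , -0.00068002,  0.00045273, -0.00061208,
        0.00090516]), 'joint_efforts': array([ 1.87548071e-04, -4.31235588e+01, -2.44223589e+01,  7.17162900e-02,
        5.60202822e-02, -9.17131229e-05]), 'tool_pos': array([0.17280729, 0.49531745, 0.22603755]), 'tool_rot': array([-1.57234550e+00,  1.90861952e-04, -3.35793538e-01]), 'contact_force': array([0.16430144, 0.19776899, 0.01774711]), 'torque': array([-0.07838529, -0.03442442,  0.02579651]), 'opening': 0.09150243087026019}
0.0188
{'fx': 374.42637861488987, 'fy': 374.42637861488987, 'cx': 249.677394999014, 'cy': 190.6086688734716, 'camera_from_world': array([[-0.02052829, -0.99977932,  0.00445997,  0.02199792],
       [ 0.9820683 , -0.01932806,  0.18753207, -0.5450543 ],
       [-0.18740448,  0.00822971,  0.98224836, -1.03455233],
       [ 0.        ,  0.        ,  0.        ,  1.        ]])} [0.34185239 0.01997229 1.11830438]
{'fx': 467.5685710805905, 'fy': 467.5685710805905, 'cx': 250.1258874078754, 'cy': 197.18125299360037, 'camera_from_world': array([[ 0.89406331, -0.447549  ,  0.01872676, -0.470222  ],
       [ 0.25410999,  0.54117371,  0.80159786, -0.19532218],
       [-0.36888875, -0.71192058,  0.59757023, -1.14249308],
       [ 0.        ,  0.        ,  0.        ,  1.        ]])} [ 0.04858871 -0.91810849  0.84809543]
```

View pics/a.png

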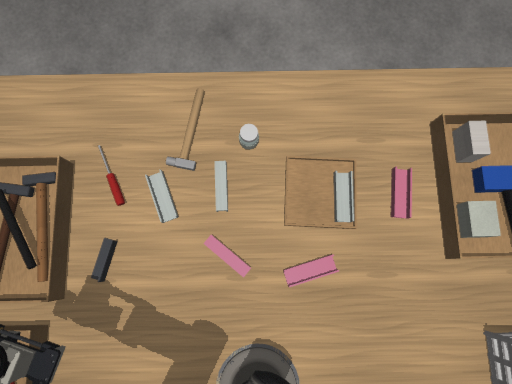

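View pics/b.png

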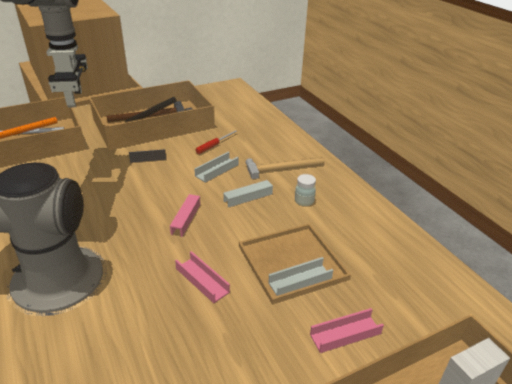

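Top view, candidates: grey legs-up channel at (162,197) is loose_channel. Grey flat-backed at (221,186) is narrow_channel. Grey in the tray at (343,197) is tray_channel. The pink ones at (228,256), (310,270) and (402,192) are decoys, and the dark angle is at (103,258). Next I'll measure and check this in a crop.

```bash
cat >> h.py <<'E'
BOX={'loose':(145,180,165,228),'narrow':(208,235,154,218),'tray':(330,358,166,227)}
def rect(P,m):
    q=P[m][:,:2].astype(np.float32)
    (x,y),(w,h),a=cv2.minAreaRect(q*1000)
    if w<h: w,h,a=h,w,a+90
    a=(a+90)%180-90
    return np.round([x,y,w,h,a],1)
def grey(c):
    hsv=cv2.cvtColor(c['image'],cv2.COLOR_RGB2HSV); return (hsv[...,1]<60)
def meas(c,box,zr,zoff=0):
    P=pts(c); m=np.zeros(c['range_z'].shape,bool); m[box[2]:box[3],box[0]:box[1]]=1
    z=P[...,2]; m&=grey(c)&(z>zr[0])&(z<zr[1])
    return P,m
E
python3 - <<'E'
from h import *
a=cam('top')
for k,b in BOX.items():
    P,m=meas(a,b,(-.01,.06)); z=P[m][:,2]
    print(k,m.sum(),np.round(np.percentile(z,[1,10,30,50,70,90,99])*1000,1),rect(P,m))
    P,m=meas(a,b,(.022,.06)); print('  hi',m.sum(),rect(P,m),P[m].mean(0).round(4))
P=pts(a); print(P[230,260],P[193,310])
# tray walls
m=np.zeros(P.shape[:2],bool);m[150:235,278:362]=1;m&=(P[...,2]>.012)&(P[...,2]<.022)&~grey(a);print('tray',m.sum(),rect(P,m))
b=cam('side')
im=cv2.resize(a['image'][140:285,90:420],None,fx=2.4,fy=2.4,interpolation=3)[:,:,::-1]
i2=cv2.resize(b['image'][140:310,140:390],None,fx=1.4,fy=1.4)[:,:,::-1]
i2=np.pad(i2,((0,0),(0,im.shape[1]-i2.shape[1]),(0,0)))
cv2.imwrite('pics/c.png',np.vstack([im,i2]))
E
```

```text
loose 938 [ 0.6  3.8  6.   7.6 12.1 31.2 35. ] [552.6 252.5 156.3 111.7  19.4]
  hi 222 [549.  249.5 149.3 105.4  18.1] [0.5425 0.2723 0.0303]
narrow 628 [ 0.9 28.1 31.9 33.3 34.4 35.8 37.4] [572.1  98.5 159.   37.9   1.4]
  hi 582 [567.1  97.3 148.9  34.3   1.5] [0.5659 0.097  0.0332]
tray 971 [ 6.   8.2 10.3 12.1 20.7 35.2 38.2] [ 532.7 -271.5  156.3   61.1   -2.1]
  hi 279 [ 529.3 -266.5  147.3   51.8   -2. ] [ 0.5286 -0.2664  0.0329]
[ 0.43483526 -0.01761176  0.00294636] [ 0.54350982 -0.1718785   0.00387057]
tray 582 [ 546.8 -201.3  213.1  213.    -3.9]
```

View pics/c.png

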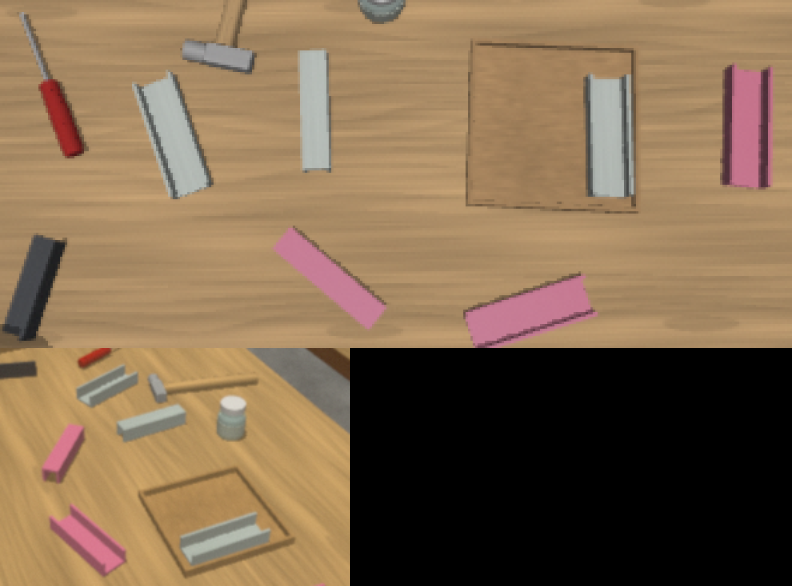

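The crop shows the grey channels as chosen: loose is legs up, narrow is flat back up, and the tray one is legs up by the -y wall. The hammer head got into the loose channel's mask, so I'll isolate it and work out the first move.

```bash
cat >> h.py <<'E'
def big(m):
    n,l,s,_=cv2.connectedComponentsWithStats(m.astype(np.uint8),connectivity=8); return l==1+np.argmax(s[1:,4])
def fit(c,box,zlo=.022):
    P,m=meas(c,box,(-.01,.06)); m=big(m)
    h=m&(P[...,2]>zlo); r=rect(P,h)
    # direction from whole-mask PCA of rim points
    q=P[h][:,:2]; t=np.radians(r[4]); R=np.array([[np.cos(t),np.sin(t)],[-np.sin(t),np.cos(t)]]); L=(q-r[:2]/1000)@R.T
    out=[]
    for s in (-1,1):
        k=(L[:,1]*s>.5*r[3]/1000-.009)
        p=np.polyfit(L[k][:,0],L[k][:,1],1); out.append((round(r[4]+np.degrees(np.arctan(p[0])),2),round(p[1]*1000,1)))
    return r,out,np.round(np.percentile(L[:,0]*1000,[.5,99.5]),1)
def shift(dst,yaw_deg,s=None):
    """tool-axis shift in cm to world TCP dst, yaw turn (rad, world z)"""
    from scipy.spatial.transform import Rotation as Ro
    s=s or status.observe(); R=Ro.from_euler('xyz',s['tool_rot'])
    d=R.inv().apply(np.array(dst)-s['tool_pos'])*100
    g=Ro.from_euler('xyz',[-np.pi/2,0,np.radians(yaw_deg)])
    return d.round(2),(R.inv()*g).as_rotvec().round(4)
E
python3 - <<'E'
from h import *
a=cam('top')
for k,b in BOX.items(): print(k,fit(a,b))
print(shift((.548,.262,.12),18))
E
```

```text
loose (array([541.4, 274.7, 149.6,  50.3,  19.4]), [(np.float64(19.6), np.float64(-22.7)), (np.float64(19.53), np.float64(22.0))], array([-74.6,  73. ]))
narrow (array([567. ,  97.3, 148.7,  34.1,   1.4]), [(np.float64(1.29), np.float64(-12.6)), (np.float64(1.45), np.float64(12.5))], array([-73.9,  74. ]))
tray (array([ 529.1, -267.1,  148.8,   52.1,   -1.9]), [(np.float64(-2.12), np.float64(-21.3)), (np.float64(-1.99), np.float64(23.6))], array([-73.9,  73.6]))
(array([43.11, 10.64, -9.68]), array([ 6.000e-04, -6.499e-01, -3.000e-04]))
```

```bash
python3 -m pendant '[[[5,1,-1,0,-0.1,0,2.8],[10,2,-2,0,-0.2,0,2.8],[15,3,-3,0,-0.3,0,2.8],[20,5,-4,0,-0.4,0,2.8],[25,6.5,-5,0,-0.5,0,2.8],[30,8,-6,0,-0.6,0,2.8],[35,9.5,-6.5,0,-0.676,0,2.8],[40.66,10.6,-6.93,0,-0.676,0,2.8],[40.66,10.6,-6.93,0,-0.676,0,2.8],[40.66,10.6,-6.93,0,-0.676,0,2.8],[40.66,10.6,-6.93,0,-0.676,0,2.8],[40.66,10.6,-6.93,0,-0.676,0,2.8]]]' 30
python3 - <<'E'
from h import *
c=cam('top','d.png');b=cam('side')
cv2.imwrite('pics/d.png',np.hstack([cv2.resize(x[::1],None,fx=2,fy=2)[:,:,::-1] for x in (c['image'][120:270,90:270],b['image'][80:230,150:330])]))
print(shift((.5339,.2959,.008),19.5))
E
```

```text
time: 1.45
tool_pos: [0.5331, 0.2969, 0.1209]
tool_rot: [-1.57, 0.0, 0.341]
contact_force: [-0.6, -0.9, 0.5]
opening: 0.0277
(array([ 0.02, 11.33, -0.15]), array([-0.0002,  0.0014,  0.0005]))
```

View pics/d.png

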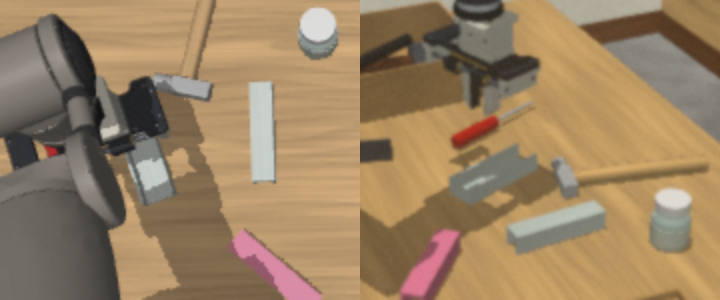

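The picture shows the gripper poised over the loose channel's +y leg, about (150,110) in the left panel and clear of the hammer head at (190,85). Now I'll descend and grip the leg.

```bash
python3 -m pendant '[[[0,3,-0.1,0,0,0,2.8],[0,6,-0.1,0,0,0,2.8],[0,8.5,-0.1,0,0,0,2.8],[0,10,-0.1,0,0,0,2.8],[0,10.8,-0.1,0,0,0,2.8],[0,11.2,-0.1,0,0,0,2.8],[0,11.2,-0.1,0,0,0,2.8],[0,11.2,-0.1,0,0,0,0],[0,11.2,-0.1,0,0,0,0],[0,11.2,-0.1,0,0,0,0],[0,11.2,-0.1,0,0,0,0],[0,11.2,-0.1,0,0,0,0],[0,11.2,-0.1,0,0,0,0]]]' 40
```

```text
time: 2.85
tool_pos: [0.5347, 0.2955, 0.0093]
tool_rot: [-1.571, -0.001, 0.34]
contact_force: [-1.8, 0.4, 4.6]
opening: 0.0048
```

```bash
python3 -m pendant '[[[0,-1,0,0,0,0,0],[0,-3,0,0,0,0,0],[0,-6,0,0,0,0,0],[0,-9,0,0,0,0,0],[-0.7,-10.5,-2,0,0.02,0,0],[-2,-10.5,-5.5,0,0.05,0,0],[-3.4,-10.5,-9.5,0,0.08,0,0],[-5,-10.5,-14,0,0.12,0,0],[-6.6,-10.5,-18.5,0,0.16,0,0],[-8.3,-10.5,-23,0,0.2,0,0],[-10,-10.5,-27.5,0,0.24,0,0],[-11.6,-10.5,-32,0,0.28,0,0],[-13.2,-10.5,-36.5,0,0.32,0,0],[-14.7,-10.5,-40.5,0,0.36,0,0],[-15.7,-10.5,-43.3,0,0.375,0,0],[-15.98,-10.5,-44.27,0,0.375,0,0],[-15.98,-10.5,-44.27,0,0.375,0,0],[-15.98,-10.5,-44.27,0,0.375,0,0],[-15.98,-10.5,-44.27,0,0.375,0,0],[-15.98,-10.5,-44.27,0,0.375,0,0]]]'
python3 - <<'E'
from h import *
c=cam('top');b=cam('side')
cv2.imwrite('pics/e.png',np.hstack([cv2.resize(x[::1],None,fx=2,fy=2)[:,:,::-1] for x in (c['image'][110:270,230:410],b['image'][150:310,190:370])]))
E
```

```text
time: 4.85
tool_pos: [0.5316, -0.1739, 0.1138]
tool_rot: [-1.57, 0.0, -0.033]
contact_force: [0.3, 0.5, -2.4]
opening: 0.0049
```

View pics/e.png

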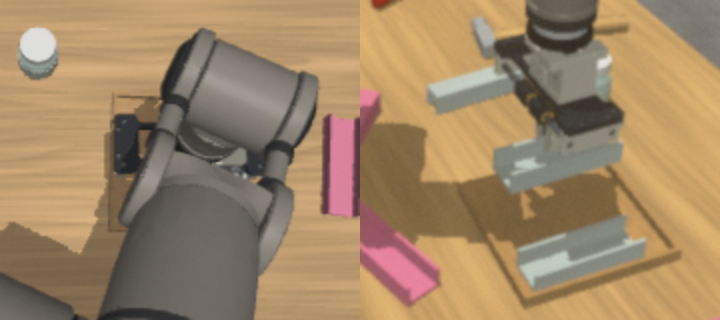

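The side view shows the channel held level above the tray, ready to go down beside the tray channel. I'll measure both in the side view before lowering.

```bash
cat >> h.py <<'E'
def sidefit(c,zlo,zhi,ylo,yhi,show=1):
    """outer -y leg face from side camera: ends, yaw, pitch"""
    P=pts(c); m=(P[...,2]>zlo)&(P[...,2]<zhi)&(P[...,1]>ylo)&(P[...,1]<yhi)&(P[...,0]>.42)&(P[...,0]<.66)&grey(c)
    m=big(m); q=P[m]
    # -y face: nearest y points in x bins
    xs=np.arange(q[:,0].min()+.012,q[:,0].max()-.012,.008); L=[]
    for x in xs:
        k=q[np.abs(q[:,0]-x)<.004]
        L.append((x,np.percentile(k[:,1],10),np.percentile(k[:,2],97),np.percentile(k[:,2],3)))
    L=np.array(L); f=lambda j:np.polyfit(L[:,0]-.53,L[:,j],1)
    return dict(n=int(m.sum()),x=np.percentile(q[:,0],[.5,2,98,99.5]).round(4),yaw=np.degrees(f(1)[0]).round(2),y=f(1)[1].round(4),ztop=(f(2)[1].round(4),np.degrees(f(2)[0]).round(2)),zbot=(f(3)[1].round(4),np.degrees(f(3)[0]).round(2)))
E
python3 - <<'E'
from h import *
b=cam('side')
print(sidefit(b,.008,.045,-.32,-.2)); print(sidefit(b,.085,.145,-.26,-.17))
print(status.observe()['tool_pos'])
E
```

```text
{'n': 1018, 'x': array([0.4524, 0.454 , 0.5964, 0.599 ]), 'yaw': np.float64(-1.94), 'y': np.float64(-0.2945), 'ztop': (np.float64(0.0339), np.float64(-0.43)), 'zbot': (np.float64(0.0085), np.float64(-0.3))}
{'n': 1054, 'x': array([0.4536, 0.4545, 0.5956, 0.5996]), 'yaw': np.float64(-2.42), 'y': np.float64(-0.224), 'ztop': (np.float64(0.1348), np.float64(-0.26)), 'zbot': (np.float64(0.1063), np.float64(-0.0))}
[ 0.53156214 -0.1744942   0.11377091]
```

```bash
python3 -m pendant '[[[0.07,0,-1,0,0,0,0],[0.07,2,-1.7,0,0,0,0],[0.07,5,-1.7,0,0,0,0],[0.07,7.5,-1.7,0,0,0,0],[0.07,8.8,-1.7,0,0,0,0],[0.07,9.4,-1.7,0,0,0,0],[0.07,9.7,-1.7,0,0,0,0],[0.07,9.9,-1.7,0,0,0,0],[0.07,10,-1.7,0,0,0,0],[0.07,10,-1.7,0,0,0,0],[0.07,10,-1.7,0,0,0,0]]]'
python3 - <<'E'
from h import *
b=cam('side')
print(sidefit(b,.008,.045,-.32,-.245)); print(status.observe())
cv2.imwrite('pics/f.png',cv2.resize(b['image'][200:310,220:370],None,fx=4,fy=4,interpolation=2)[:,:,::-1])
E
```

```text
time: 6.1
tool_pos: [0.5319, -0.1924, 0.0142]
tool_rot: [-1.571, -0.001, -0.035]
contact_force: [-0.3, 0.0, -3.3]
opening: 0.0046
{'n': 1019, 'x': array([0.453 , 0.455 , 0.5969, 0.6005]), 'yaw': np.float64(-2.24), 'y': np.float64(-0.2947), 'ztop': (np.float64(0.0341), np.float64(-0.11)), 'zbot': (np.float64(0.0085), np.float64(-0.15))}
{'time': 6.15, 'qpos': array([-4.82678917e-01,  6.61341222e-01,  1.64866633e+00,  1.20742139e-04,
        8.30669066e-01, -2.01886784e+00]), 'qvel': array([-0.00109426,  0.00163218,  0.00054505, -0.00050249, -0.00024443,
       -0.00084477]), 'joint_efforts': array([-4.82891264e-03, -5.27559078e+01, -1.79446238e+01, -8.28434620e-02,
        3.67131515e-02, -3.59283158e-04]), 'tool_pos': array([ 0.53183758, -0.19240771,  0.01419457]), 'tool_rot': array([-1.57111276e+00, -8.64261991e-04, -3.46886562e-02]), 'contact_force': array([ 0.22185509,  0.24538839, -1.48494178]), 'torque': array([ 0.04838649,  0.04980905, -0.02570983]), 'opening': 0.004876190647683129}
```

View pics/f.png

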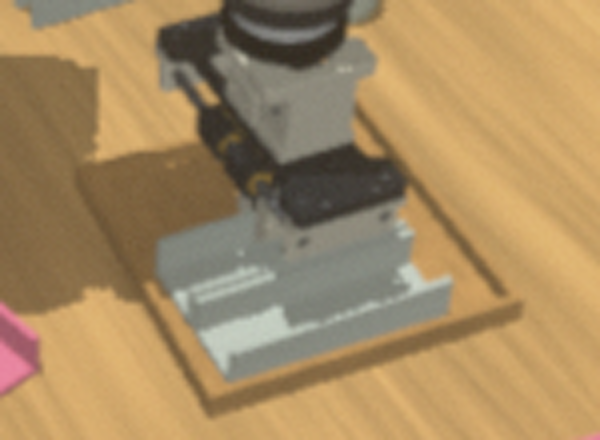

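The loose channel sits right beside the tray channel with a small gap. I'll set it down and push it across about 6 mm while it is gripped.

```bash
python3 -m pendant '[[[0,0.08,0,0,0,0,0],[0,0.08,-0.15,0,0,0,0],[0,0.08,-0.3,0,0,0,0],[0,0.08,-0.4,0,0,0,0],[0,0.08,-0.5,0,0,0,0],[0,0.08,-0.6,0,0,0,0],[0,0.08,-0.6,0,0,0,0],[0,0.08,-0.6,0,0,0,0]]]'
python3 - <<'E'
from h import *
b=cam('side')
print(sidefit(b,.008,.045,-.32,-.25));
E
```

```text
time: 6.95
tool_pos: [0.5316, -0.1982, 0.0133]
tool_rot: [-1.571, -0.001, -0.035]
contact_force: [0.5, 3.7, 4.8]
opening: 0.0046
{'n': 889, 'x': array([0.4525, 0.4543, 0.598 , 0.6008]), 'yaw': np.float64(-1.73), 'y': np.float64(-0.2974), 'ztop': (np.float64(0.0342), np.float64(0.02)), 'zbot': (np.float64(0.0084), np.float64(0.21))}
```

```bash
python3 -m pendant '[[[0,0,0.03,0,0,0,2.4],[0,0,0.03,0,0,0,2.4],[0,0,0.03,0,0,0,2.4],[0,0,0.03,0,0,0,2.4],[0,0,0.03,0,0,0,2.4],[0,-1,0.03,0,0,0,2.4],[0,-3,0.03,0,0,0,2.4],[0,-6,0.03,0,0,0,2.4],[0,-10,0.03,0,0,0,2.4],[0.3,-11.5,4,0,-0.01,0,6.5],[0.7,-11.5,8.5,0,-0.02,0,6.5],[1.1,-11.5,13,0,-0.03,0,6.5],[1.5,-11.5,17.5,0,-0.04,0,6.5],[1.9,-11.5,22,0,-0.05,0,6.5],[2.2,-11.5,26,0,-0.06,0,6.5],[2.47,-11.5,29.6,0,-0.06,0,6.5],[2.47,-11.5,29.6,0,-0.06,0,6.5],[2.47,-11.5,29.6,0,-0.06,0,6.5],[2.47,-11.5,29.6,0,-0.06,0,6.5]]]'
python3 - <<'E'
from h import *
c=cam('top');b=cam('side')
print(shift((.567,.0973,.012),1.4))
P,m=meas(c,(285,358,160,228),(.024,.06)); m=big(m|0); print(m.sum(),rect(P,m))
i1=cv2.resize(c['image'][140:240,270:370],None,fx=4,fy=4,interpolation=2); i2=cv2.resize(b['image'][210:310,230:350],None,fx=4,fy=4,interpolation=2)[:400,:400]
cv2.imwrite('pics/g.png',np.hstack([i1,i2])[:,:,::-1])
# per-channel columns: rim ends
P=pts(c); z=P[...,2]; m=(z>.024)&(z<.045)&grey(c); m[:160]=0;m[228:]=0;m[:,:285]=0;m[:,358:]=0
q=P[m]; t=np.radians(-2); u=q[:,0]*np.cos(t)+q[:,1]*np.sin(t); v=-q[:,0]*np.sin(t)+q[:,1]*np.cos(t)
for lo in np.arange(v.min(),v.max(),.006):
    k=(v>=lo)&(v<lo+.006)
    if k.sum()>5: print(round(lo,4),k.sum(),np.percentile(u[k],[2,98]).round(4))
E
```

```text
time: 8.9
tool_pos: [0.5663, 0.0957, 0.1283]
tool_rot: [-1.571, -0.0, 0.025]
contact_force: [0.3, -0.1, 0.0]
opening: 0.0647
(array([ 0.07, 11.61,  0.19]), array([ 0.0001, -0.0009,  0.0001]))
211 [ 529.9 -244.3  147.8   11.7   -2.1]
-0.2763 127 [0.4683 0.609 ]
-0.2703 6 [0.4707 0.587 ]
-0.2343 44 [0.4676 0.609 ]
-0.2283 106 [0.4674 0.608 ]
-0.2223 61 [0.466  0.6052]
-0.1863 13 [0.5286 0.5913]
-0.1803 106 [0.4669 0.608 ]
```

View pics/g.png

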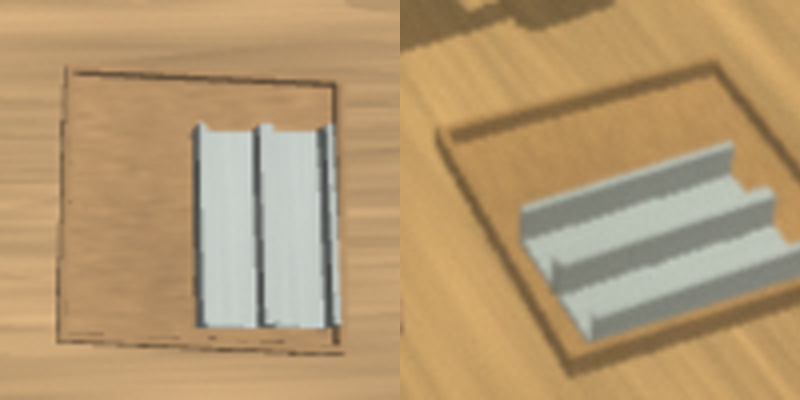

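The two wide channels sit flush with their ends level: top crop joint at about column 258, ends at rows 125 and 327. Next is gripping the narrow channel.

```bash
python3 -m pendant '[[[0.07,3,0.17,0,0,0,6.5],[0.07,6,0.17,0,0,0,6.5],[0.07,9,0.17,0,0,0,6.5],[0.07,11,0.17,0,0,0,6.5],[0.07,11.8,0.17,0,0,0,6.5],[0.07,12.1,0.17,0,0,0,6.5],[0.07,12.1,0.17,0,0,0,6.5],[0.07,12.1,0.17,0,0,0,0],[0.07,12.1,0.17,0,0,0,0],[0.07,12.1,0.17,0,0,0,0],[0.07,12.1,0.17,0,0,0,0],[0.07,12.1,0.17,0,0,0,0],[0.07,12.1,0.17,0,0,0,0]]]' 40
```

```text
time: 10.3
tool_pos: [0.5672, 0.0983, 0.0073]
tool_rot: [-1.571, -0.001, 0.025]
contact_force: [-1.4, -1.1, 3.4]
opening: 0.0338
```

```bash
python3 -m pendant '[[[0,-1,0,0,0,0,0],[0,-3,0,0,0,0,0],[0,-6,0,0,0,0,0],[0,-9,0,0,0,0,0],[-0.3,-10,-2,0,0,0,0],[-0.8,-10,-6,0,0.01,0,0],[-1.4,-10,-10.5,0,0.02,0,0],[-2,-10,-15,0,0.03,0,0],[-2.6,-10,-19.5,0,0.04,0,0],[-3.2,-10,-24,0,0.05,0,0],[-3.8,-10,-28.5,0,0.061,0,0],[-4.3,-10,-32,0,0.061,0,0],[-4.58,-10,-34.16,0,0.061,0,0],[-4.58,-10,-34.16,0,0.061,0,0],[-4.58,-10,-34.16,0,0.061,0,0],[-4.58,-10,-34.16,0,0.061,0,0]]]'
python3 - <<'E'
from h import *
b=cam('side')
print(sidefit(b,.008,.045,-.32,-.26)); print(sidefit(b,.085,.155,-.3,-.2)); print(status.observe()['tool_pos'])
cv2.imwrite('pics/k.png',cv2.resize(b['image'][150:310,220:370],None,fx=3,fy=3,interpolation=2)[:,:,::-1])
E
```

```text
time: 11.9
tool_pos: [0.5298, -0.2431, 0.1069]
tool_rot: [-1.57, 0.0, -0.035]
contact_force: [0.2, 0.0, -0.7]
opening: 0.034
{'n': 511, 'x': array([0.4521, 0.4531, 0.5986, 0.6013]), 'yaw': np.float64(-2.11), 'y': np.float64(-0.2979), 'ztop': (np.float64(0.0336), np.float64(-0.23)), 'zbot': (np.float64(0.0087), np.float64(-0.85))}
{'n': 704, 'x': array([0.4531, 0.4541, 0.5209, 0.5257]), 'yaw': np.float64(-12.36), 'y': np.float64(-0.2709), 'ztop': (np.float64(0.1417), np.float64(10.77)), 'zbot': (np.float64(0.1044), np.float64(3.93))}
[ 0.52991541 -0.24294404  0.10696897]
```

View pics/k.png

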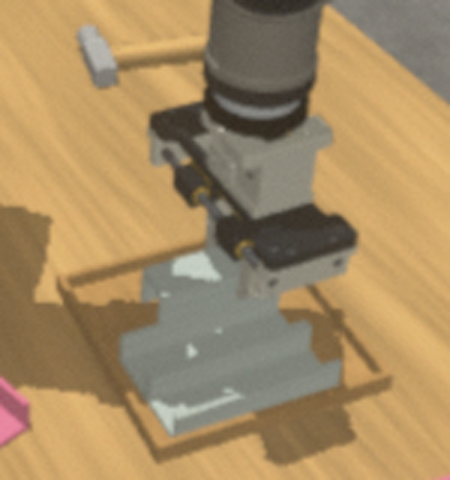

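The narrow channel is over the joint, with its -x end level within about 1 mm. The joint's y comes out at about -0.245 from two estimates (top view and push end position), so I'll shift 2 mm and lower slowly.

```bash
python3 -m pendant '[[[0,1,-0.2,0,0,0,0],[0,3,-0.2,0,0,0,0],[0,4.5,-0.2,0,0,0,0],[0,5.5,-0.2,0,0,0,0],[0,6.2,-0.2,0,0,0,0],[0,6.8,-0.2,0,0,0,0],[0,7.3,-0.2,0,0,0,0],[0,7.7,-0.2,0,0,0,0],[0,8.1,-0.2,0,0,0,0],[0,8.4,-0.2,0,0,0,0],[0,8.7,-0.2,0,0,0,0],[0,8.85,-0.2,0,0,0,0],[0,8.95,-0.2,0,0,0,0],[0,8.95,-0.2,0,0,0,0],[0,8.95,-0.2,0,0,0,0]]]'
```

```text
time: 13.45
tool_pos: [0.5298, -0.2463, 0.0175]
tool_rot: [-1.571, -0.0, -0.036]
contact_force: [-1.3, 0.3, -1.9]
opening: 0.0335
```

```bash
python3 -m pendant '[[[0,0.05,0,0,0,0,0],[0,0.1,0,0,0,0,0],[0,0.14,0,0,0,0,0],[0,0.14,0,0,0,0,0],[0,0.14,0,0,0,0,0]]]'
python3 - <<'E'
from h import *
b=cam('side')
cv2.imwrite('pics/l.png',cv2.resize(b['image'][200:310,220:370],None,fx=4,fy=4,interpolation=2)[:,:,::-1])
E
```

```text
time: 13.95
tool_pos: [0.5298, -0.2463, 0.0163]
tool_rot: [-1.571, -0.0, -0.036]
contact_force: [-2.2, 0.2, 2.2]
opening: 0.0337
```

View pics/l.png

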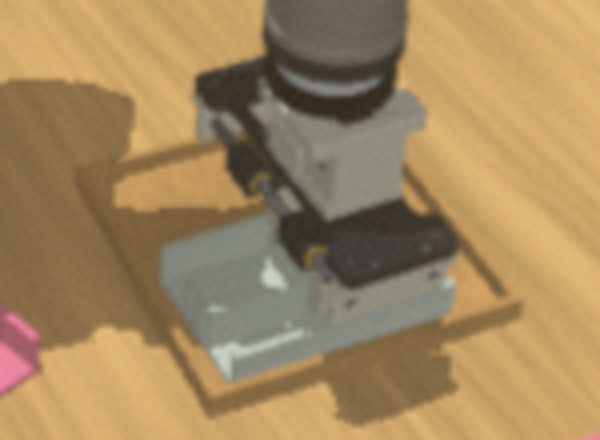

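The force changed from -1.9 N (weight carried) to +2.2 N at the expected height, so it is seated. I'll open slightly, rise and move clear.

```bash
python3 -m pendant '[[[0,0,0,0,0,0,4.2],[0,0,0,0,0,0,4.2],[0,0,0,0,0,0,4.2],[0,0,0,0,0,0,4.2],[0,0,0,0,0,0,4.2],[0,-1,0,0,0,0,4.2],[0,-2.5,0,0,0,0,4.2],[0,-5,0,0,0,0,4.2],[0,-9,0,0,0,0,4.2],[0,-13,2,0,0,0,4.2],[0,-15,6,0,0,0,4.2],[0,-15,11,0,0,0,4.2],[0,-15,16,0,0,0,4.2],[0,-15,21,0,0,0,4.2],[0,-15,26,0,0,0,4.2],[0,-15,30,0,0,0,4.2],[0,-15,30,0,0,0,4.2],[0,-15,30,0,0,0,4.2],[0,-15,30,0,0,0,4.2]]]'
python3 - <<'E'
from h import *
c=cam('top');b=cam('side')
i1=cv2.resize(c['image'][140:240,270:370],None,fx=4,fy=4,interpolation=2); i2=cv2.resize(b['image'][210:310,230:350],None,fx=4,fy=4,interpolation=2)[:400,:400]
cv2.imwrite('pics/m.png',np.hstack([i1,i2])[:,:,::-1])
P=pts(c); z=P[...,2]; m=(z>.024)&(z<.055)&grey(c); m[:160]=0;m[228:]=0;m[:,:285]=0;m[:,358:]=0
q=P[m]; t=np.radians(-2); u=q[:,0]*np.cos(t)+q[:,1]*np.sin(t); v=-q[:,0]*np.sin(t)+q[:,1]*np.cos(t)
for lo in np.arange(v.min(),v.max(),.006):
    k=(v>=lo)&(v<lo+.006)
    if k.sum()>5: print(round(lo,4),k.sum(),np.percentile(u[k],[2,98]).round(4),np.median(q[k][:,2]).round(4))
h=m&(z>.0385);print(rect(P,big(h)))
E
```

```text
time: 15.9
tool_pos: [0.5406, 0.0525, 0.1664]
tool_rot: [-1.571, -0.0, -0.037]
contact_force: [0.0, 0.9, -0.6]
opening: 0.0417
-0.2806 26 [0.4732 0.5891] 0.0344
-0.2746 114 [0.467  0.6108] 0.0343
-0.2446 84 [0.466  0.6108] 0.0423
-0.2386 108 [0.4669 0.6088] 0.0423
-0.2326 96 [0.4669 0.6116] 0.0423
-0.2266 113 [0.4647 0.6096] 0.0423
-0.2206 109 [0.4667 0.6096] 0.0421
-0.2146 144 [0.4671 0.6094] 0.0405
-0.1846 43 [0.4752 0.6085] 0.0348
-0.1786 80 [0.4659 0.6059] 0.0345
[ 530.2 -245.2  149.4   35.2   -2. ]
```

View pics/m.png

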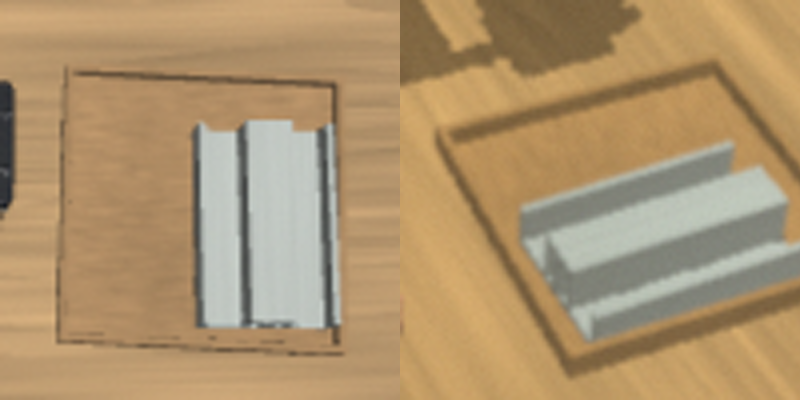

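The narrow channel is nested over the joint. Its back is about 8 mm above the rims (7 mm expected), it is level across, and the ends are flush within about 1–2 mm. Handing in.

```bash
python3 -c "
from cell import robot
print(robot.hand_in())"
```

```text
the job is handed in; nothing more can be done
None
```

The three channels are packed in the tray as asked, and the job was handed in at about 16 s on the robot's clock. No verdict was reported.

- **Wide channel:** I gripped the loose channel by one leg, set it legs up beside the one in the tray and pushed it across until they met. The push moved the tray channel about 3 mm toward the wall.
- **Narrow channel:** I lowered it slowly, legs down, over the joint. The force reading changed from carrying its weight to light contact at the expected height, and only then did I release it.

**Last checks (top and side cameras, gripper clear):**
- **Contact:** after the push, and before the narrow channel covered the joint, the wide channels were side by side with no visible gap.
- **Ends:** all three are level within about 1–2 mm; at this resolution one pixel is about 3 mm.
- **Seating:** the narrow channel's back stands about 7.7 mm above the wide rims, against 7 mm expected. It is parallel to the wide channels.
- **Joint position:** before I lowered the narrow channel, three estimates of the joint differed by about 2 mm, against 7 mm of clearance each side. I lowered it at about the average, and it went in freely.
- **Other objects:** the arm did not come near the tools, jar or pink channels. I did not re-measure them at the end.

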